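# Bolt the transit case shut past its spring safety catch

## Robot

A 6-joint arm with a two-finger parallel gripper is mounted at the origin on a cart in front of the work surface, level with it; the furniture and walls round the work are solid. World frame = base frame: x ahead of the robot, y to its left, z up, the work surface at z = 0. Lengths are in m, angles in rad, forces in N, time in s.
With the tool pointing down it reaches from about 0.3 to 0.775 m from the base axis. Payload 14.6 kg.
Tool frame: the origin (TCP) lies at the centre of the arm's flange, where the gripper is bolted on; the fingertips stand 199 mm ahead of it and the grasp point (between the pads) lies 180 mm ahead of it; z points along the fingers, y is the line along which they close (so a half turn about z gives the same grasp; the last joint's range is limited). The gripper opens to 94 mm and grips with 3 to 60 N. Pads are 16 mm wide; open, the fingers measure 119 mm over their backs; the gripper's body (75 mm by 177 mm) begins 78 mm behind the grasp point.
Start: joints at [-1.411, 0.3, 1.521, -0, 1.321, -0.067], TCP at [0.124, -0.536, 0.405] pointing down, gripper open.
Joint ranges: [-3.03, 3.03], [-0.79, 2.21], [0.23, 2.52], [-1.04, 4.18], [0, 3.07], [-2.55, 2.55]. Speed limits (rad/s): [2.22, 2.22, 2.57, 3.14, 3.14, 3.14].

## Interface

Orientations are given as [roll, pitch, yaw] about the fixed x, y, z axes, in that order (R = Rz(yaw) Ry(pitch) Rx(roll)).
In Python, from station import ctrl gives the robot as it stands. The module is installed in compiled form; this text tells all that it offers.
- The arm moves only by the tool servo_tool, never from a script. Its argument "motion" is a list of rows, each a list of 5 numbers: the closure, from 0 (fully open) to 1 (shut), then the shift along the world's x, y, z in cm, then the turn about the world's z in degrees. A call has 1 to 20 rows; each row is the pose to reach, as a shift and turn from the pose commanded when the call began; what a row does not reach only later rows make up. A row lasts 1/8 s, in which the tool goes at most 62.5 mm and 10.7 degrees, less where a joint would pass 70% of its speed; a pose out of reach is approached as far as the arm can. A call with a gripper value outside its range is refused whole. The fingers move at their own pace and stop on an object; "squeeze" is the grip in N (left out, the last holds). Time passes only in rows, so rows that repeat a pose let the fingers close. It gives the time, the measured TCP pose, the force, the opening and the grip force at its end, in the units of the state.
- ctrl.get_obs(): the state, without advancing time (a new reading comes with each control period).
- ctrl.camera(name): name is "scene" or "side" or "wrist"; returns a dict with "image" (480x640x3 uint8, red, green, blue), "fx", "fy", "cx", "cy" (pixels), "camera_from_world" (4x4, takes a point from world to camera coordinates); the wrist camera has in their place "hand_eye" (4x4, takes a point from camera to tool coordinates, whose origin is the TCP and whose axes are the flange's). Camera axes: x right, y up, looking along -z (the intrinsics and any distortion apply to the point x, -y, -z); pixel columns grow to the right and rows downward; lengths in m; the calibration is good to about 2 mm. A picture is of the moment at which its call begins: read the wrist's pose just before it. There is no depth.
- ctrl.hand_in(): hands the job in; it is judged then, once.
The state is a dict: "time_s": time; "qpos": joint angles; "joint_vel": joint speeds; "tau": joint torques, N m; "ee_pos": TCP position; "eef_rot": TCP orientation; "force": force on the tool from outside, world axes, zero at the start; "moment": the same for the moment, N m; "grip_width": finger opening in m; "grip_force": force on a finger pad.
Only numpy, scipy, OpenCV 4.12 (cv2) and the standard library are available. Lean on these libraries where they do the work, as an engineer would, in place of code of your own. Each camera call takes 0.05 s, during which the arm holds its last target. There are 200 camera calls.

## Task

Lock the lid of the blue transit case: with one fingertip press down the red spring catch and keep it down while the other finger pushes the black thumb plate of the bolt until the bolt is fully home through its keeper. Then take the hand away so that the catch springs up and locks the bolt. Only press and push: grasp nothing, and leave the loose things round the case where they are.

Things in the scene. Friction and masses are not known exactly. Their poses are not given: they have to be found in the camera images.
- case: blue transit case, fixed to the bench, 190 (x) x 240 (y) x 60 mm high; origin at the centre of its underside, z up. A handle sticks out 21 mm at -x. Along its y, on its top at case x = 0, lies a steel bolt that slides to +y through guides 27 mm wide and 29 mm high. Red catch at case x = -36 mm, thumb plate at x = +36 mm: fingers 72 mm apart (centres) straddling the bolt reach both.
- catch_top (a point): centre of the upper face of the red catch, a level bar 28 mm wide (case x), 115 mm long (case y), 8 mm thick, its top 84 mm above the bench when up. Axes are the case's. It may be pressed anywhere along its length, and a fingertip may slide along it.
- catch (a joint): how far the catch is pressed, m: 0 up, 0.010 on its lower stop. Moves straight down on springs, 2.4 N to start, 6.4 N fully down; springs up by itself. Its steel tooth blocks the bolt's lug unless it is at least 0.006 down; when the bolt is past 0.045 the catch can rise behind the lug and locks it.
- bolt_push (a point): middle of the rear face (case -y side, pushed toward case +y) of the black thumb plate on the bolt. The plate is 28 mm wide (case x), 12 mm thick (y), 38 mm tall: 6 to 44 mm above the case's top; this point is 27 mm above the case's top. The case top behind it is flat and free for 80 mm. Axes are the case's.
- bolt (a joint): travel of the bolt toward the case's +y, m: drawn back at 0 to 0.005, end stop (fully home) at 0.050. Slides with 1.5 N of friction and stays where it is left. With the catch up it is stopped by the tooth at 0.007.
- keeper (a point): middle of the keeper, the steel loop on the grey part of the case's top that the bolt's end must enter; 16 mm long along the case's y, 18 mm above the case's top, on the bolt's axis.
- reagent_bottle: clear glass bottle without stopper, 67 mm wide, 111 mm high, standing, loose, a bystander; origin at the centre of its underside
- sherd: loose piece of brown broken pottery, 63 x 73 x 21 mm, lying flat, loose, a bystander; origin at the centre of its underside
- foam_block: pale speckled foam block, 45 x 70 x 31 mm, loose, a bystander; origin at the centre of its underside
- dropper_bottle: small brown dropper bottle with black top, 33 mm wide, 102 mm high, standing, loose, a bystander; origin at the centre of its underside
- dust_blower: dark red rubber dust blower with a white nozzle, 62 mm wide, 172 mm high, standing, loose, a bystander; origin at the centre of its underside
- marker: red and white marker pen lying down, 17 x 135 x 16 mm, loose, a bystander; origin at the centre of its underside

How it is judged:
By the outcome, as a careful person would: the job done as asked, in the order asked, and still so for the second after the job is handed in, with the robot touching nothing.
It also fails if it takes over 32 s, if anything falls off the work surface, if the arm or the gripper's body presses on something with over 40 N, if the wrist force passes 120 N, or if a joint passes its speed limit or range.

## Working session

There is one attempt and no reset: what is moved stays moved. The work goes in short steps, Python scripts to look and compute and a tool call to move; the robot and the scene stay as the last step left them, time stands still between calls to the robot, and variables do not carry over. Pictures are saved under pics/ and viewed, at most 10 in all, crops included, and the job is handed in when it is done.

Besides the shell and the picture viewer there is one more tool, called after "Request:" as name(argument=value, ...), one argument or row to a line, values as JSON. servo_tool: Moves the arm, as the interface text tells. Its arguments: {"type":"object","properties":{"motion":{"type":"array","items":{"type":"array","items":{"type":"number"}}},"squeeze":{"type":"number"}},"required":["motion"]}

```bash
mkdir -p pics
python3 - <<'E'
from station import ctrl
import cv2,numpy as np,pickle
o=ctrl.get_obs();print({k:np.round(v,3) for k,v in o.items()})
d={'obs':o}
for n in ['scene','side','wrist']:
    c=ctrl.camera(n);d[n]=c;cv2.imwrite(f'pics/{n}0.png',c['image'][:,:,::-1])
    print(n,{k:(np.round(v,3).tolist()) for k,v in c.items() if k!='image'})
pickle.dump(d,open('d0.pkl','wb'))
E
```

```text
{'time_s': np.float64(0.0), 'qpos': array([-1.411,  0.3  ,  1.522,  0.   ,  1.321, -0.067]), 'joint_vel': array([ 0.   ,  0.   ,  0.   ,  0.   ,  0.001, -0.001]), 'tau': array([ 1.0000e-03, -5.3180e+01, -3.5274e+01,  7.1000e-02,  2.4000e-02,
       -0.0000e+00]), 'ee_pos': array([ 0.124, -0.536,  0.404]), 'eef_rot': array([-3.14 , -0.   ,  0.227]), 'force': array([-0.559,  0.093,  0.316]), 'moment': array([-0.005, -0.025, -0.018]), 'grip_force': np.float64(0.0), 'grip_width': np.float64(0.094)}
scene {'fx': 504.292, 'fy': 504.292, 'cx': 313.958, 'cy': 246.15, 'camera_from_world': [[-0.617, -0.786, 0.014, 0.554], [0.367, -0.272, 0.889, -0.203], [-0.696, 0.554, 0.457, -0.79], [0.0, 0.0, 0.0, 1.0]]}
side {'fx': 539.661, 'fy': 539.661, 'cx': 320.897, 'cy': 247.743, 'camera_from_world': [[-0.936, -0.353, -0.021, 0.621], [0.204, -0.586, 0.784, -0.016], [-0.289, 0.73, 0.62, -1.089], [0.0, 0.0, 0.0, 1.0]]}
wrist {'fx': 367.971, 'fy': 367.971, 'cx': 324.622, 'cy': 242.617, 'hand_eye': [[-0.0, 0.965, 0.262, 0.077], [1.0, 0.001, -0.001, -0.002], [-0.001, 0.262, -0.965, 0.021], [0.0, 0.0, 0.0, 1.0]]}
```

View pics/scene0.png

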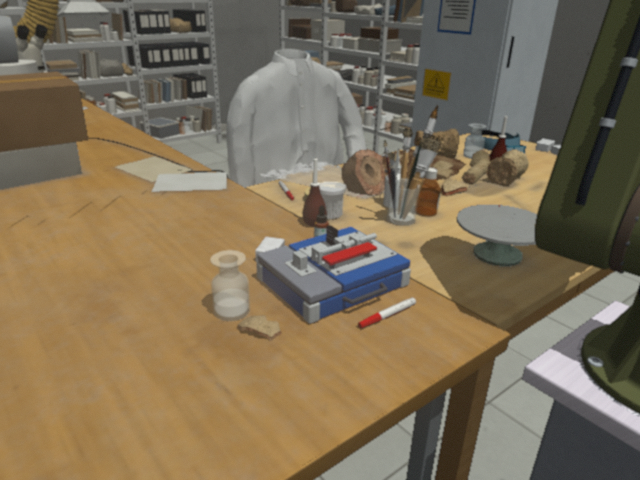

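View pics/side0.png

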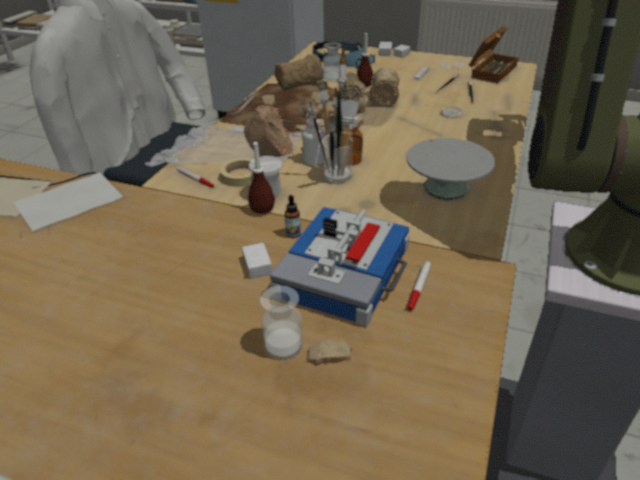

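The scene view shows the case at about (335,268) with its red catch at (350,253). In the side view it is at about (345,262) with the catch at (363,243), and the black plate at (331,227). Next I'll look at enlarged crops.

Run:
```python
import cv2
a=cv2.imread('pics/scene0.png')[210:330,250:420];b=cv2.imread('pics/side0.png')[190:330,240:420]
cv2.imwrite('pics/sc.png',cv2.resize(a,None,fx=4.7,fy=4.7,interpolation=cv2.INTER_CUBIC))
cv2.imwrite('pics/si.png',cv2.resize(b,None,fx=4.25,fy=4.25,interpolation=cv2.INTER_CUBIC))
```

```text
(no output)
```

View pics/sc.png

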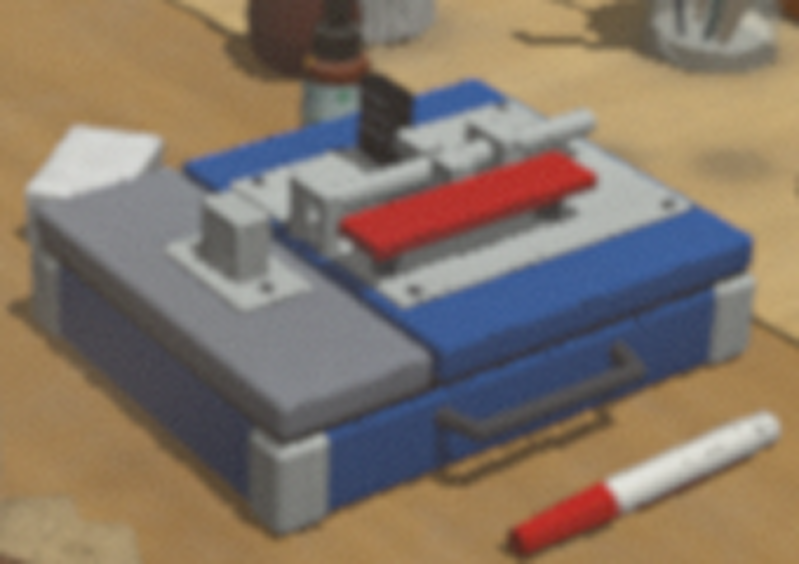

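View pics/si.png

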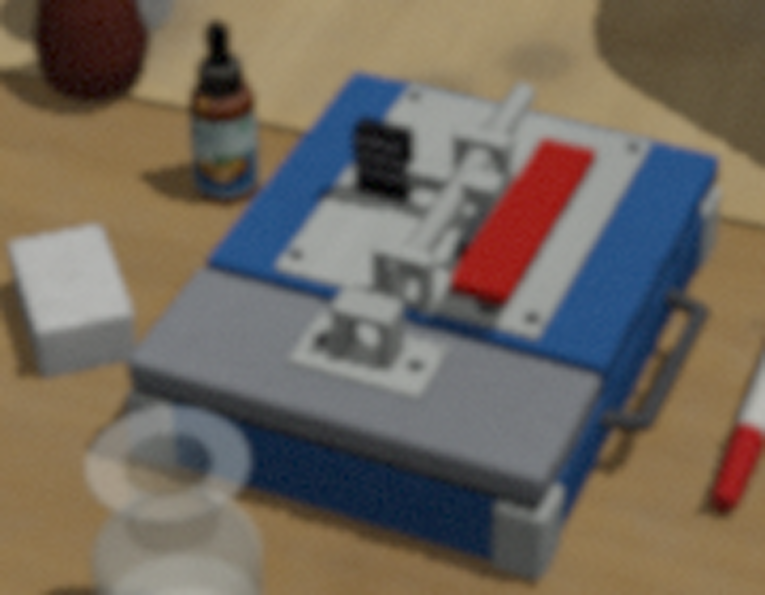

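View pics/wrist0.png

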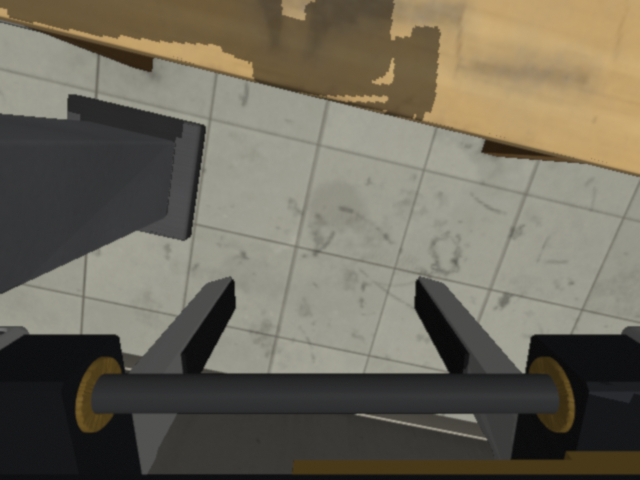

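The crops give clear corners for the case top, the red catch and the plate. The wrist view shows only the floor and the fingers. Now I'll fit the case pose from the corners.

```bash
cat > fit.py <<'E'
import numpy as np,pickle
from scipy.optimize import least_squares
d=pickle.load(open('d0.pkl','rb'))
def proj(c,P):
    P=np.c_[P,np.ones(len(P))]@c['camera_from_world'].T
    return np.c_[c['fx']*P[:,0]/-P[:,2]+c['cx'], c['fy']*-P[:,1]/-P[:,2]+c['cy']]
def toW(p,Q):
    Q=np.asarray(Q,float)/1000;c,s=np.cos(p[2]),np.sin(p[2])
    return np.c_[p[0]+c*Q[:,0]-s*Q[:,1],p[1]+s*Q[:,0]+c*Q[:,1],Q[:,2]]
C=[(-95,120,0),(-95,120,60),(-95,-120,60),(95,-120,60),(95,120,60)]
R=[(-22,57.5,84),(-50,57.5,84),(-50,-57.5,84),(-22,-57.5,84)]
T=[(50,12,104),(22,12,104),(22,12,66),(50,12,66)]
px={'scene':[(285,533),(285,420),(752,238),(475,78),(32,198),(342,222),(378,247),(597,180),(562,153)],
'side':[(535,578),(542,492),(720,158),(360,72),(130,365),(455,282),(505,294),(595,152),(545,141),(355,122),(410,127),(407,197),(360,190)]}
crop={'scene':(4.7,250,210),'side':(4.25,240,190)}
if __name__=='__main__':
    def res(p,full=False):
        out={}
        for n in px:
            k,u,v=crop[n];m=np.array(px[n],float)/k+[u,v]
            Q=np.array(C+[(a,b+p[3]*1000,c) for a,b,c in R]+[(a,b+p[4]*1000,c) for a,b,c in T],float)[:len(m)]
            out[n]=proj(d[n],toW(p,Q))-m
        return out if full else np.vstack(list(out.values())).ravel()
    b=min((least_squares(res,[.45,-.1,y,0,-.02],loss='soft_l1') for y in np.arange(-3,3,.7)),key=lambda s:s.cost)
    print(np.round(b.x,4),b.cost);print({k:np.round(v,1).tolist() for k,v in res(b.x,True).items()})
E
python3 fit.py
```

```text
[ 0.5263  0.243  -0.0629 -0.0131 -0.0366] 19.745804511536747
{'scene': [[-0.6, 3.2], [-0.2, -1.3], [2.0, 0.5], [0.5, -0.0], [-0.1, 2.1], [-0.7, -0.0], [0.5, 0.8], [1.5, -0.7], [-0.4, -0.3]], 'side': [[0.6, 2.9], [0.1, -1.5], [0.1, -0.4], [-1.9, -0.5], [-2.1, -0.6], [-2.4, 0.1], [0.3, 1.1], [0.6, -0.4], [-1.3, -1.1], [0.0, -0.6], [0.5, 1.5], [1.3, 1.0], [-0.8, -0.7]]}
```

```bash
cat > gp.py <<'E'
from fit import *
def ray(c,u,v):
    M=c['camera_from_world'];R=M[:3,:3];o=-R.T@M[:3,3]
    return o,R.T@np.array([(u-c['cx'])/c['fx'],-(v-c['cy'])/c['fy'],-1])
def ground(c,u,v,z=0):
    o,r=ray(c,u,v);return np.round(o+r*(z-o[2])/r[2],3)
def top(c,u,v,xy):
    o,r=ray(c,u,v);h=r[:2];t=((np.array(xy)-o[:2])@h)/(h@h);return round((o+t*r)[2],3)
if __name__=='__main__':
    S=d['side'];K=d['scene']
    for n,b,t in [('jar',(338,178),(340,92)),('stand',(447,190),(449,145)),('blower',(261,208),(255,143)),('dropper',(292,233),(291,197)),('reagent',(283,350),(281,295)),('foam',(258,270),(258,250)),('rock',(275,152),(270,112)),('brownbottle',(350,160),(352,120)),('white cup',(265,190),(265,160))]:
        g=ground(S,*b);print(n,g,top(S,*t,g[:2]))
    print('scene blower',ground(K,317,223),'jar',ground(K,402,220),top(K,388,140,ground(K,402,220)[:2]),top(K,432,106,ground(K,428,212)[:2]),'marker',ground(K,361,326),ground(K,413,301),'reagent',ground(K,231,315))
E
python3 gp.py
```

```text
jar [ 0.654 -0.097  0.   ] 0.223
stand [ 0.389 -0.128  0.   ] 0.119
blower [0.779 0.087 0.   ] 0.166
dropper [0.673 0.152 0.   ] 0.092
reagent [0.558 0.462 0.   ] 0.126
foam [0.689 0.288 0.   ] 0.05
rock [ 0.861 -0.17   0.   ] 0.115
brownbottle [ 0.655 -0.193  0.   ] 0.113
white cup [0.804 0.013 0.   ] 0.082
scene blower [0.777 0.085 0.   ] jar [ 0.661 -0.104  0.   ] 0.207 0.279 marker [0.386 0.295 0.   ] [0.385 0.16  0.   ] reagent [0.554 0.462 0.   ]
```

Request:
servo_tool(
  motion=[
    [0.37,2.5,4.5,2,5],
    [0.37,5,9,4,10],
    [0.37,7.5,13.5,4,15],
    [0.37,10,18,4,20],
    [0.37,12.5,22.5,4,25],
    [0.37,15,27,4,30],
    [0.37,17.5,31.5,4,35],
    [0.37,20,36,4,40],
    [0.37,22.5,40.5,4,45],
    [0.37,25,45,4,50],
    [0.37,27.5,49.5,4,55],
    [0.37,30,54,4,60],
    [0.37,32.5,58.5,4,64],
    [0.37,35,63,2,68],
    [0.37,37.5,67.5,0,71],
    [0.37,39.9,71.5,-2,73.4],
    [0.37,39.9,71.5,-2,73.4],
    [0.37,39.9,71.5,-2,73.4],
    [0.37,39.9,71.5,-2,73.4],
  ],
)

```text
time_s: 2.52
ee_pos: [0.5224, 0.1782, 0.3855]
eef_rot: [3.14, -0.0, 1.507]
force: [-0.3, 0.5, 0.2]
grip_width: 0.0595
grip_force: 0.0
```

```bash
cat > shot.py <<'E'
import sys,cv2,numpy as np,pickle
from station import ctrl
n=sys.argv[1];o=ctrl.get_obs();c=ctrl.camera('wrist')
pickle.dump((o,c),open(n+'.pkl','wb'));cv2.imwrite(f'pics/{n}.png',c['image'][:,:,::-1])
print({k:np.round(o[k],4).tolist() for k in ['time_s','ee_pos','eef_rot','force','grip_width']})
E
python3 shot.py w1
```

```text
{'time_s': 2.525, 'ee_pos': [0.5224, 0.1782, 0.3855], 'eef_rot': [3.1404, -0.0004, 1.5066], 'force': [-0.3041, 0.5495, 0.2268], 'grip_width': 0.0595}
```

View pics/w1.png

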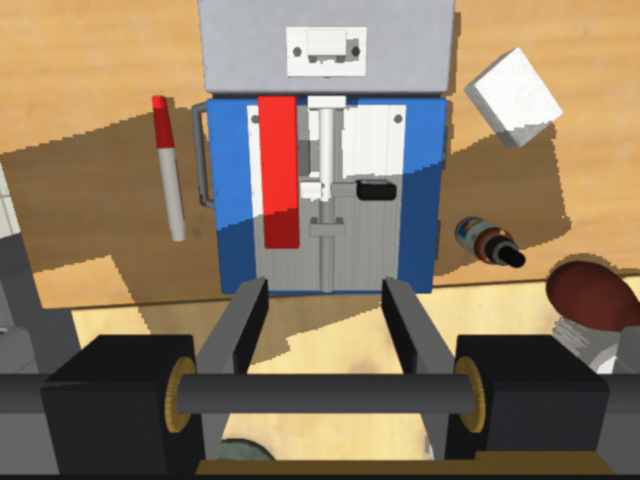

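The wrist view shows the catch's top face at corners (258,97), (296,97), (299,247) and (265,247). The plate's rear top edge runs from (358,198) to (396,199), and the blue front edge spans (222,292) to (432,291). Now I'll convert these to world positions.

```bash
cat > w.py <<'E'
import numpy as np,pickle,sys
from scipy.spatial.transform import Rotation as Ro
def back(n,pts):
    o,c=pickle.load(open(n+'.pkl','rb'))
    R=Ro.from_euler('xyz',o['eef_rot']).as_matrix();H=c['hand_eye']
    for name,u,v,z in pts:
        r=R@H[:3,:3]@np.array([(u-c['cx'])/c['fx'],-(v-c['cy'])/c['fy'],-1]);p=R@H[:3,3]+o['ee_pos']
        print(name,np.round(p+r*(z-p[2])/r[2],4))
back('w1',[('red+y,-x',258,96,.084),('red+y+x',297,96,.084),('red-y+x',299.5,248,.084),('red-y-x',265,248,.084),('plate rear -x',358,199,.104),('plate rear +x',396,200,.104),
('bolt rear end',327,292,.078),('front L',222,293,.058),('front R',433,292,.058),('keeper',326,42,.09)])
E
python3 w.py
```

```text
red+y,-x [0.4826 0.2907 0.084 ]
red+y+x [0.5103 0.289  0.084 ]
red-y+x [0.5028 0.1763 0.084 ]
red-y-x [0.4755 0.1781 0.084 ]
plate rear -x [0.5491 0.2155 0.104 ]
plate rear +x [0.5761 0.213  0.104 ]
bolt rear end [0.5222 0.1349 0.078 ]
front L [0.4277 0.1316 0.058 ]
front R [0.6168 0.1202 0.058 ]
keeper [0.5331 0.3209 0.09  ]
```

Request:
servo_tool(
  motion=[
    [0.37,0.3,1.9,-2,0],
    [0.37,0.3,1.9,-4.5,0],
    [0.37,0.3,1.9,-7,0],
    [0.37,0.3,1.9,-8.5,0],
    [0.37,0.3,1.9,-9.3,0],
    [0.37,0.3,1.9,-9.6,0],
    [0.37,0.3,1.9,-9.6,0],
    [0.37,0.3,1.9,-9.6,0],
  ],
)

```text
time_s: 3.58
ee_pos: [0.5258, 0.1981, 0.2892]
eef_rot: [3.141, -0.0, 1.508]
force: [1.1, -0.2, 0.4]
grip_width: 0.0588
grip_force: 0.0
```

```bash
python3 shot.py w2
```

```text
{'time_s': 3.575, 'ee_pos': [0.5258, 0.1981, 0.2892], 'eef_rot': [3.1408, -0.0003, 1.5079], 'force': [1.0837, -0.195, 0.4428], 'grip_width': 0.0588}
```

View pics/w2.png

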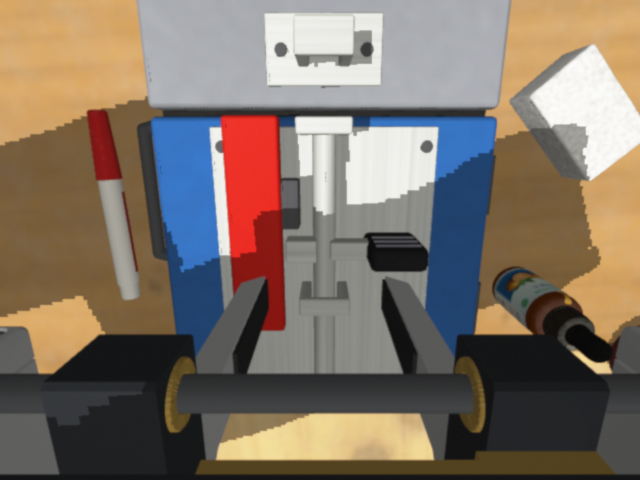

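The left finger tip at (250,285) sits over the catch. The right tip at (396,282) is just behind the plate, whose rear edge is at about row 270. Pressing down now.

Request:
servo_tool(
  motion=[
    [0.37,0,0,-0.5,0],
    [0.37,0,0,-0.9,0],
    [0.37,0,0,-1.2,0],
    [0.37,0,0,-1.4,0],
    [0.37,0,0,-1.4,0],
    [0.37,0,0,-1.4,0],
  ],
)

```text
time_s: 4.38
ee_pos: [0.5258, 0.1981, 0.2749]
eef_rot: [3.141, -0.0, 1.508]
force: [0.6, 0.0, 5.9]
grip_width: 0.0595
grip_force: 2.7
```

Request:
servo_tool(
  motion=[
    [0.37,0.03,0.5,-0.05,0],
    [0.37,0.06,1,-0.05,0],
    [0.37,0.1,1.5,-0.05,0],
    [0.37,0.13,2,-0.05,0],
    [0.37,0.16,2.5,-0.05,0],
    [0.37,0.19,3,-0.05,0],
    [0.37,0.22,3.5,-0.05,0],
    [0.37,0.26,4,-0.05,0],
    [0.37,0.29,4.5,-0.05,0],
    [0.37,0.32,5,-0.05,0],
    [0.37,0.32,5,-0.05,0],
  ],
)

```text
time_s: 5.75
ee_pos: [0.5289, 0.248, 0.2742]
eef_rot: [-3.141, 0.001, 1.508]
force: [-1.0, -2.4, 6.2]
grip_width: 0.0591
grip_force: 2.9
```

Request:
servo_tool(
  motion=[
    [0.37,0.02,0.3,0,0],
    [0.37,0.04,0.6,0,0],
    [0.37,0.05,0.8,0,0],
    [0.37,0.05,0.8,0,0],
  ],
)

```text
time_s: 6.25
ee_pos: [0.5297, 0.2537, 0.2742]
eef_rot: [-3.14, 0.006, 1.506]
force: [-5.3, -25.4, 13.1]
grip_width: 0.0589
grip_force: 15.4
```

A 25 N stop after about 45 mm of travel means the bolt is home. I'll ease back off the plate, then lift.

Request:
servo_tool(
  motion=[
    [0.37,-0.02,-0.3,0,0],
    [0.37,-0.05,-0.8,0,0],
    [0.37,-0.05,-0.8,0.5,0],
    [0.37,-0.05,-0.8,1.0,0],
    [0.37,-0.05,-0.8,1.6,0],
    [0.37,-0.05,-1.2,4,0],
    [0.37,-0.2,-3,8,0],
    [0.37,-0.3,-5,12,0],
    [0.37,-0.3,-6,12,0],
    [0.37,-0.3,-6,12,0],
    [0.37,-0.3,-6,12,0],
  ],
)

```text
time_s: 7.62
ee_pos: [0.5263, 0.1965, 0.3928]
eef_rot: [-3.139, 0.001, 1.508]
force: [-0.1, -0.1, 0.5]
grip_width: 0.0592
grip_force: 0.0
```

```bash
python3 shot.py w3
python3 - <<'E'
from station import ctrl
import cv2
c=ctrl.camera('side')['image'][:,:,::-1];cv2.imwrite('pics/s3.png',cv2.resize(c[190:380,220:440],None,fx=3.1,fy=3.1,interpolation=cv2.INTER_CUBIC))
E
```

```text
{'time_s': 7.625, 'ee_pos': [0.5263, 0.1965, 0.3928], 'eef_rot': [-3.1394, 0.0008, 1.5081], 'force': [-0.1023, -0.1051, 0.5036], 'grip_width': 0.0592}
```

View pics/w3.png

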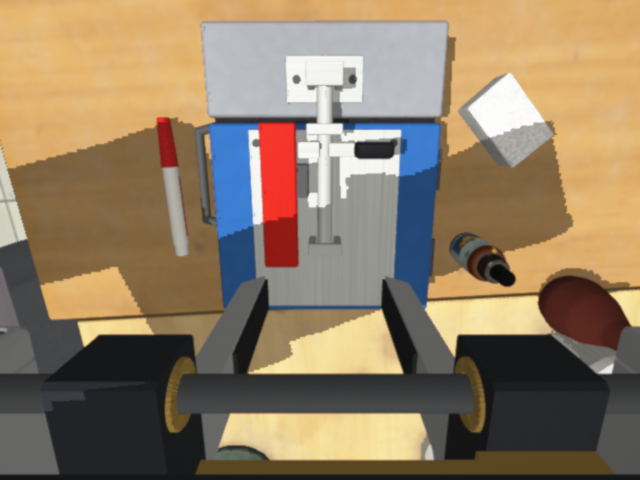

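View pics/s3.png

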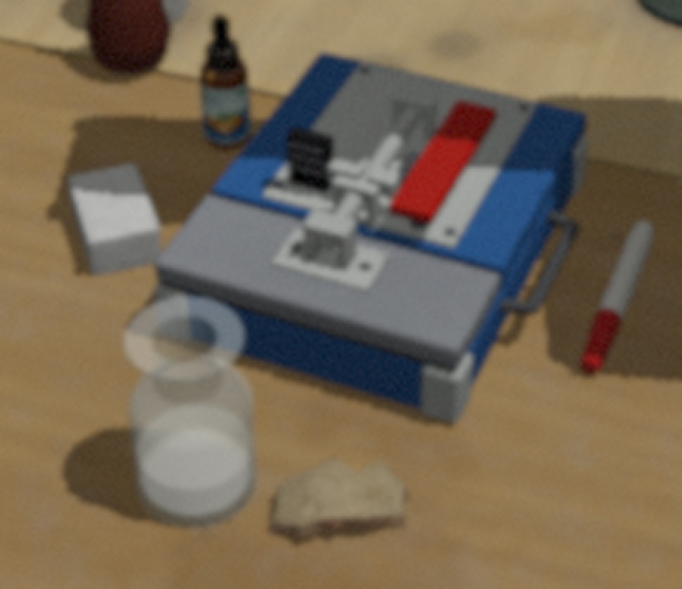

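The bolt's end is in the keeper at (323,85). The catch's top face runs from row 123 to 267 and the bystanders look undisturbed. Next I'll check numerically that the catch is up and how far the plate moved.

```bash
sed -i '/^back/,$d' w.py
cat >> w.py <<'E'
back('w3',[('red',258,122.5,.084),('red',296,122.5,.084),('red',298.5,267,.084),('red',265,267,.084),('red low',298.5,267,.074),('plate',354,157.5,.104),('plate',393,158.5,.104)])
E
python3 w.py
```

```text
red [0.482  0.2911 0.084 ]
red [0.5102 0.2894 0.084 ]
red [0.5028 0.1759 0.084 ]
red [0.4752 0.1776 0.084 ]
red low [0.5018 0.1725 0.074 ]
plate [0.5508 0.2621 0.104 ]
plate [0.5785 0.2597 0.104 ]
```

```bash
python3 -c "
from station import ctrl
print(ctrl.hand_in())"
```

```text
the job is handed in; nothing more can be done
None
```

The lid is locked and the job is handed in: the bolt is home in its keeper against its end stop, the catch measured back up at its original height, the hand is clear, and the loose things look undisturbed. It took about 7.6 s of robot time, and the verdict itself was not shown.

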